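# Seat a brass blank in the drilling jig

### The arm

A 7-joint arm with a two-finger parallel gripper is mounted at the origin on the work surface. World frame = base frame: x ahead of the robot, y to its left, z up, the work surface at z = 0. Lengths are in m, angles in rad, forces in N, time in s.
With the tool pointing down it reaches from about 0.425 to 0.925 m from the base axis. Payload 6.8 kg.
Tool frame: the origin (TCP) lies midway between the tips of the shut fingers; the grasp point (between the pads) lies 19 mm behind it (grip_point_offset is the z of the grasp point in the tool frame, in m); z points along the fingers, y is the line along which they close (so a half turn about z gives the same grasp; the last joint's range is limited). The gripper opens to 85 mm and grips with 20 to 120 N. Pads are 22 mm wide; open, the fingers measure 114 mm over their backs; the gripper's body (76 mm by 85 mm) begins 54 mm behind the grasp point. The pads swing forward as they close: fully open they stand 13 mm farther back than shut.
Start: joints at [1.147, 0.477, 0.022, 1.555, -0.011, 1.109, -0.083], TCP at [0.21, -0.642, 0.2] pointing down, gripper open.
Joint ranges: [-2.96, 2.96], [-0.34, 2.1], [-1.41, 1.46], [0.24, 2.44], [-1.37, 4.51], [0.17, 1.92], [-2.96, 2.96]. Speed limits (rad/s): [2.39, 2.39, 3.14, 3.14, 3.14, 3.14, 3.14].

### API

Orientations are given as a rotation vector (axis times angle).
In Python, from bench import get_obs, grab_frame, calibration, hand_in, grip_point_offset gives the robot as it stands.
- The arm moves only by the shell command python3 -m pendant 'ROWS' [OPENING] [FORCE]. ROWS is a JSON object of lists of equal length, an entry for each row: "translation": the shift along the world's x, y, z in units of 25 mm (1.0 is 25 mm), a list of three; "delta_rot": the turn, a rotation vector about the world's x, y, z in units of 5 degrees (1.0 is 5 degrees), a list of three. In form: {"translation": [[dx, dy, dz], ...], "delta_rot": [[rx, ry, rz], ...]}. A call has 1 to 12 rows; each row is the pose to reach, as a shift and turn from the pose commanded when the call began; what a row does not reach only later rows make up. A row lasts 1/8 s, in which the tool goes at most 62.5 mm and 10.7 degrees, less where a joint would pass 70% of its speed; a pose out of reach is approached as far as the arm can. A call with a gripper value outside its range is refused whole. OPENING is the opening, from 0 (shut) to 1 (fully open), set as the call begins (- or left out, the last holds). The fingers move at their own pace and stop on an object; FORCE is the grip in N (left out, the last holds). Time passes only in rows, so rows that repeat a pose let the fingers close. It gives the time, the measured TCP pose, the force, the opening and the grip force at its end, in the units of the state.
- get_obs(): the state, without advancing time (a new reading comes with each control period).
- grab_frame(name): name is "side" or "top"; returns (picture, depth): 400x640x3 uint8, red, green, blue; 400x640 float32, m along the optical axis (not along the pixel's ray), 0 where there is no reading.
- calibration(name): a dict with "K" (3x3 intrinsics, pixels), "rvec" (rotation vector, rad) and "tvec" (3), from world to camera coordinates, as OpenCV has them. Camera axes: x right, y down, z forward; pixel columns grow to the right and rows downward; lengths in m; the calibration is good to about 2 mm. A picture is of the moment at which its call begins. calibration takes no time and is no camera call.
- hand_in(): hands the job in; it is judged then, once.
The state is a dict: "clock": time; "joints": joint angles; "qvel": joint speeds; "tau": joint torques, N m; "tcp_pos": TCP position; "orientation": TCP orientation; "contact_force": force on the tool from outside, world axes, zero at the start; "moment": the same for the moment, N m; "grip_width": finger opening in m; "gripper_force": force on a finger pad.
Only numpy, scipy, OpenCV 4.12 (cv2) and the standard library are available. Lean on these libraries where they do the work, as an engineer would, in place of code of your own. Each camera call takes 0.05 s, during which the arm holds its last target. There are 200 camera calls.

### The job

Ready the brass blank for drilling: on the open part of the jig, away from the pocket, push it with the fingertips until its long side lies flush against the long rail, then, keeping it against the rail all the way, slide it along into the corner pocket until it meets the end stop. Only push it: the blank stays flat on the jig and is never picked up. Leave the bushing, mug, tin and screwdriver where they are, and finish clear of everything.

Things in the scene. Friction and masses are not known exactly. Their poses are not given: they have to be found in the camera images.
- jig: Drilling jig fixed to the bench, turned up to 0.35 rad: bare aluminium plate 160 (jig x) x 300 (jig y) x 10 mm, open and flat but for rail, stop and lip. Origin at the centre of its underside, jig z up, x away from the robot, y to the left.
- rail (a point): Middle of the rail's inner face, at the plate's top (jig x = +50, y = 0 mm). The dark steel rail runs along jig y on the far side, from y = -146 to +140 mm, and stands 14 mm above the plate. Same axes as the jig.
- stop (a point): The corner where rail and end stop meet, at the plate's top (jig x = +50, y = +120 mm). The dark steel stop crosses the rail's left end squarely: inner face at y = +120 mm, from x = 0 to +64 mm, 14 mm high. Same axes as the jig.
- lip (a point): End of the lip's nose, at the plate's top (jig x = +6, y = +89 mm). The lip, 10 mm high and 10 mm thick, runs parallel to the rail from here to the stop; its inner face is at x = +11 mm, its nose is rounded. Rail, stop and lip make the corner pocket, 39 mm wide, 31 mm deep, open towards -y. Same axes as the jig.
- pocket (a point): Where the centre of the blank's underside belongs when seated: plate's top, jig x = +32, y = +96 mm, 18 mm from the rail's face, 24 mm from the stop's. A black dot (drill hole) marks it. The seated blank stands some 17 mm out of the pocket. Same axes as the jig.
- blank: Loose brass blank, about 170 g, 36 mm (its x) x 48 mm (its y, the long side) x 12 mm high; origin at the centre of its underside. Starts flat on the plate's right (-y) half, clear of the rail, long side up to 0.5 rad from the rail's direction. Friction is high: pushed at its middle it may jam askew on one corner; then press the end still off the rail. Either long side may face the rail.
- bushing: Bystander: loose steel ring 28 mm across, 16 mm high, standing on the jig's plate on the robot's side of the lip, about 50 mm from it. Origin at the centre of its underside.
- mug: Bystander: white mug 76 mm across, 85 mm high, on the bench beyond the jig's left (+y) end. Origin at the centre of its underside.
- tin: Bystander: small round metal tin 48 mm across, 55 mm high, on the bench some 100 mm beyond the rail. Origin at the centre of its underside.
- screwdriver: Bystander: screwdriver 170 mm long lying on the bench beyond the jig's right (-y) end. Origin near its middle, on its underside.
Not all that is in view belongs to the job. There is more than one size of the blank; the job needs the middle-sized.

How it is judged:
On the way:
1. the blank lies flush against the rail on the open part of the jig (long side within 4 mm and 0.08 rad of it, its centre at jig y below +40 mm) (x of blank in the frame of jig above 0.028 m and angle between the y axis of blank and the y axis of jig, either way round below 0.08 rad and y of blank in the frame of jig below 0.04 m), for 0.2 s.
At the end, for the whole second after the job is handed in: The blank lies flat and at rest in the corner pocket: its leading end within 3 mm of the stop, its long side within 4 mm of the rail and parallel to it within 0.08 rad (y of blank in the frame of jig above 0.093 m and x of blank in the frame of jig between 0.028 and 0.034 m and z of blank in the frame of jig below 0.012 m and angle between the y axis of blank and the y axis of jig, either way round below 0.08 rad and angle between blank's own z axis and vertical below 0.05 rad and linear speed of blank below 0.01 m/s); the robot touches nothing.
It fails at once if the blank is lifted or tipped off the plate (more than 5 mm or 0.25 rad) (z of blank in the frame of jig above 0.015 m or angle between blank's own z axis and vertical above 0.25 rad).
It fails at once if the blank is taken towards the pocket (centre past jig y = +45 mm) while off the rail (more than 7 mm away or 0.2 rad askew) (y of blank in the frame of jig above 0.045 m and (x of blank in the frame of jig below 0.025 m or angle between the y axis of blank and the y axis of jig, either way round above 0.2 rad)).
It fails at once if the blank is pushed off the plate (z of blank in the frame of jig below 0.005 m).
It fails at once if a bystander is moved more than 20 mm (distance of any of bushing, mug, tin, screwdriver from where it was at the start of the episode above 0.02 m).
It also fails if it takes over 64 s, if anything falls off the work surface, if the arm or the gripper's body presses on something with over 40 N, if the wrist force passes 120 N, or if a joint passes its speed limit or range.

## Working session

There is one attempt and no reset: what is moved stays moved. The work goes in short steps, Python scripts to look and compute and a shell command to move; the robot and the scene stay as the last step left them, time stands still between calls to the robot, and variables do not carry over. Pictures are saved under pics/ and viewed, at most 10 in all, crops included, and the job is handed in when it is done.

```bash
mkdir -p pics; cat > h.py <<'E'
import numpy as np, cv2
from bench import *
def snap(n,f):
    im,d=grab_frame(n); cv2.imwrite(f'pics/{f}.png',im[:,:,::-1]); np.save(f'pics/{f}.npy',d); return im,d
def cam(n):
    c=calibration(n); K=np.array(c['K']);R=cv2.Rodrigues(np.array(c['rvec'],float))[0];t=np.array(c['tvec'],float).ravel(); return K,R,t
def onz(n,u,v,z):
    K,R,t=cam(n); r=R.T@np.linalg.inv(K)@[u,v,1]; o=-R.T@t; return o+r*(z-o[2])/r[2]
def dep(n,d,u,v):
    K,R,t=cam(n); return R.T@(np.linalg.inv(K)@[u,v,1]*d[int(v),int(u)]-t)
def proj(n,p):
    K,R,t=cam(n); q=K@(R@np.array(p)+t); return q[:2]/q[2]
E
python3 - <<'E'
from h import *
np.set_printoptions(precision=3,suppress=True)
for n in('top','side'):
    snap(n,n+'1'); K,R,t=cam(n); print(n,-R.T@t,R[2],K[0])
print(get_obs()); print(grip_point_offset)
E
```

```text
top [0.449 0.043 1.047] [ 0.147  0.007 -0.989] [500.29    0.    319.928]
side [0.561 0.909 0.677] [ 0.062 -0.807 -0.587] [501.628   0.    320.774]
{'clock': 0.1, 'joints': array([ 1.147,  0.478,  0.022,  1.556, -0.012,  1.109, -0.083]), 'qvel': array([ 0.001, -0.002, -0.002, -0.003,  0.002,  0.002, -0.   ]), 'tau': array([  0.006, -59.776,   1.614, -28.196,   0.013,   0.005,  -0.   ]), 'tcp_pos': array([ 0.209, -0.641,  0.2  ]), 'orientation': array([-3.101, -0.494,  0.001]), 'contact_force': array([-0.557,  0.628,  0.541]), 'moment': array([0.023, 0.025, 0.026]), 'gripper_force': 0.0, 'grip_width': 0.08549573275030388}
-0.0187
```

View pics/top1.png

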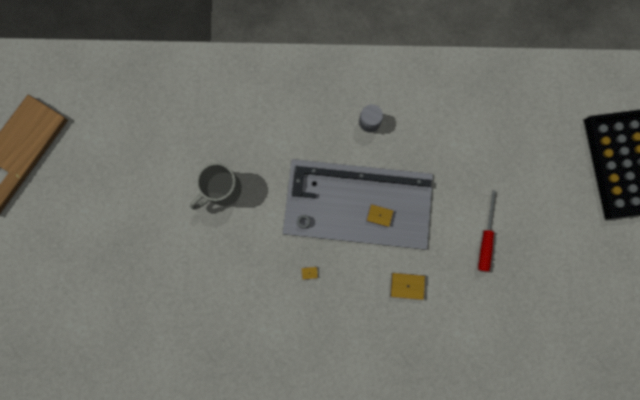

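View pics/side1.png

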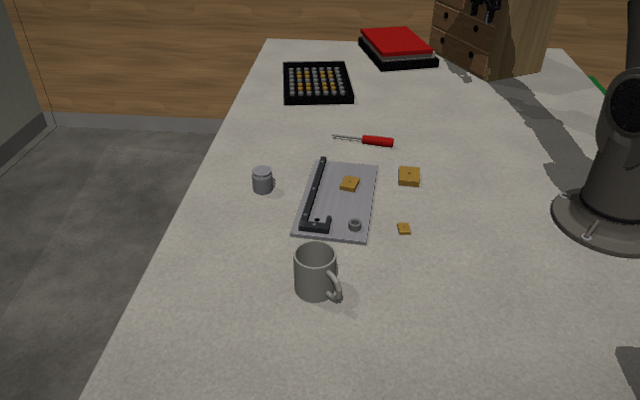

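The top view shows the jig at columns 284–433 and rows 160–250, with the pocket at upper left (dot ≈(314,184)). The middle-sized blank is on the plate at ≈(380,215) and the bushing at ≈(306,222). The side view agrees, with the blank at ≈(350,184). Next I'll enlarge both.

```bash
python3 - <<'E'
from h import *
a=cv2.imread('pics/top1.png')[150:260,275:445]; cv2.imwrite('pics/c1.png',cv2.resize(a,None,fx=4.7,fy=4.7,interpolation=cv2.INTER_CUBIC))
a=cv2.imread('pics/side1.png')[150:250,285:385]; cv2.imwrite('pics/c2.png',cv2.resize(a,None,fx=6,fy=6,interpolation=cv2.INTER_CUBIC))
E
```

```text
(no output)
```

View pics/c1.png

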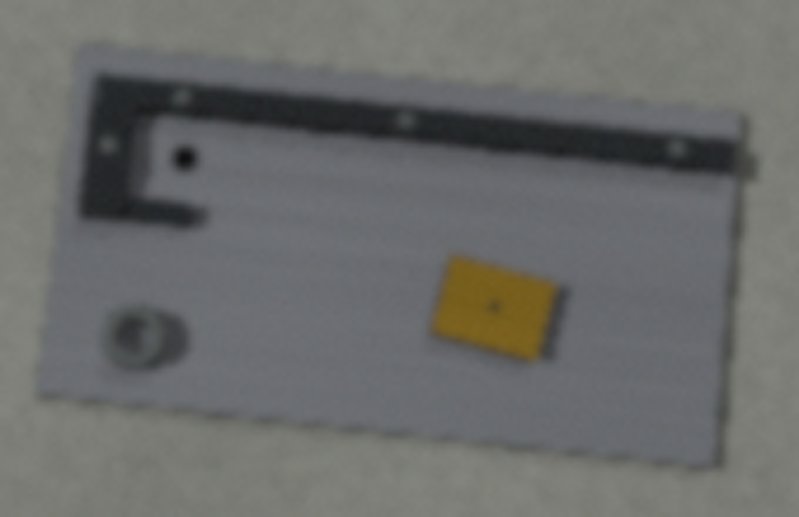

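View pics/c2.png

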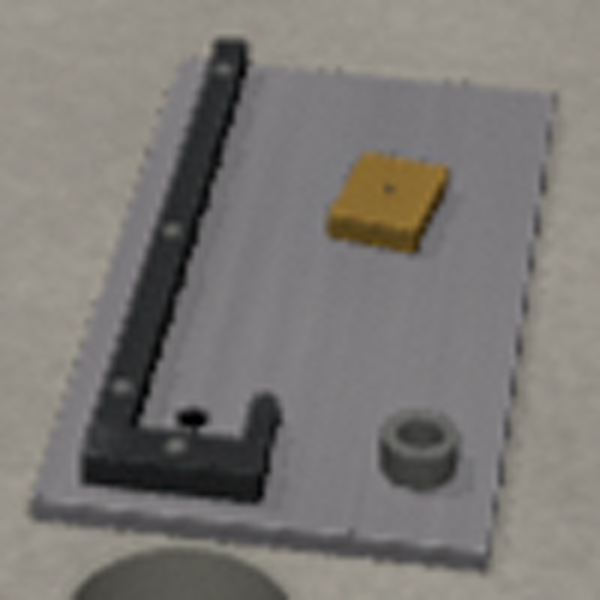

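The enlarged views give these readings:
- **Top crop:** plate corners (83,45), (745,115), (718,467), (40,397). Drill dot (185,158). Blank top corners (452,256), (560,285), (540,361), (432,335), with its centre at (494,307).
- **Side crop:** drill dot (193,418), blank centre (390,188), blank top corners (365,155), (448,168), (415,233), (330,220).

```bash
cat > m.py <<'E'
from h import *
np.set_printoptions(precision=4,suppress=True)
T=lambda p:((p[0]+.5)/4.7-.5+275,(p[1]+.5)/4.7-.5+150)
S=lambda p:((p[0]+.5)/6-.5+285,(p[1]+.5)/6-.5+150)
def tri(a,b):
    P=[]
    for n in('top','side'):
        K,R,t=cam(n);P.append(K@np.c_[R,t])
    x=cv2.triangulatePoints(P[0],P[1],np.array(a,float).reshape(2,1),np.array(b,float).reshape(2,1)).ravel();return x[:3]/x[3]
E
python3 - <<'E'
from m import *
ct=[(83,45),(745,115),(718,467),(40,397)]; cs=[(35,515),(190,62),(553,93),(487,565)]
for a,b in zip(ct,cs): print('corner',tri(T(a),S(b)),onz('top',*T(a),.01),onz('side',*S(b),.01))
print('dot',tri(T((185,158)),S((193,418))))
print('blankc',tri(T((494,307)),S((390,188))))
bt=[(452,256),(560,285),(540,361),(432,335)];bs=[(330,220),(365,155),(448,168),(415,233)]
for a,b in zip(bt,bs): print('blank',tri(T(a),S(b)))
# jig fit: plate corners (top view at z .01)
L=np.array([(80,150),(80,-150),(-80,-150),(-80,150),(32,96)])/1e3
for n,f,c in(('top',T,ct+[(185,158)]),('side',S,cs+[(193,418)])):
    W=np.array([onz(n,*f(p),.01)[:2] for p in c]); a=L-L.mean(0);b=W-W.mean(0)
    th=np.arctan2((a[:,0]*b[:,1]-a[:,1]*b[:,0]).sum(),(a*b).sum()); R=np.array([[np.cos(th),-np.sin(th)],[np.sin(th),np.cos(th)]])
    o=W.mean(0)-R@L.mean(0); print(n,'th',th,'o',o,'res',W-(L@R.T+o))
    B=np.array([onz(n,*f(p),.022)[:2] for p in (bt if n=='top' else bs)]); J=(B-o)@R; print('blank in jig',J,J.mean(0))
    u=onz(n,*f((135,340) if n=='top' else (420,435)),.026)[:2];print('bush jig',(u-o)@R)
E
```

```text
corner [0.6844 0.1108 0.0028] [0.6818 0.1104 0.01  ] [0.684 0.119 0.01 ]
corner [ 0.6574 -0.188   0.0077] [ 0.6563 -0.1875  0.01  ] [ 0.6576 -0.1845  0.01  ]
corner [ 0.5013 -0.1744  0.0096] [ 0.4988 -0.174   0.01  ] [ 0.5038 -0.1743  0.01  ]
corner [0.5257 0.1246 0.0042] [0.5228 0.1244 0.01  ] [0.5285 0.1311 0.01  ]
dot [0.6326 0.063  0.012 ]
blankc [ 0.5674 -0.074   0.0242]
blank [ 0.5899 -0.0559  0.0199]
blank [ 0.5783 -0.1034  0.0198]
blank [ 0.5447 -0.0946  0.0215]
blank [ 0.5558 -0.0473  0.0216]
top th -0.0839810924751671 o [ 0.5902 -0.0313] res [[-0.0007 -0.0011]
 [-0.001   0.    ]
 [ 0.0009  0.0001]
 [-0.0003 -0.0005]
 [ 0.001   0.0015]]
blank in jig [[-0.0002 -0.0243]
 [-0.008  -0.0726]
 [-0.0422 -0.0667]
 [-0.0358 -0.0188]] [-0.0215 -0.0456]
bush jig [-0.0522  0.1099]
side th -0.08344950561216755 o [ 0.5937 -0.0283] res [[-0.002   0.0046]
 [-0.0033 -0.    ]
 [ 0.0023 -0.0031]
 [ 0.002   0.0033]
 [ 0.001  -0.0047]]
blank in jig [[-0.0001 -0.025 ]
 [-0.0076 -0.0731]
 [-0.0412 -0.0696]
 [-0.0334 -0.022 ]] [-0.0206 -0.0474]
bush jig [-0.0496  0.1072]
```

Both views agree: jig yaw is -0.084 rad with its origin at about (0.591, -0.031). The heights check out too, with the plate at ≈10 mm and the blank top at ≈22 mm. The blank is at jig (-21, -46) mm, about 0.16 rad askew. I'll push with two nearly shut fingertips side by side along jig y.

```bash
python3 -m pendant '{"translation":[[1.2,2.3,0],[2.4,4.6,0],[3.6,6.8,0],[4.8,9.1,0],[6,11.4,0],[7.3,13.7,0],[8.5,16,0],[9.7,18.2,0],[10.9,20.5,0],[12.1,22.8,0],[12.2,22.8,0],[12.2,22.8,0]],"delta_rot":[[0,0,-0.5],[0,0,-1],[0,0,-1.5],[0,0,-2],[0,0,-2.5],[0,0,-3],[0,0,-3.5],[0,0,-4],[0,0,-4.5],[0,0,-4.58],[0,0,-4.58],[0,0,-4.58]]}' 0.2 40
cat > st.py <<'E'
from m import *
def jig():
    o=get_obs();c,s=np.cos(-.084),np.sin(-.084);R=np.array([[c,-s],[s,c]])
    Rt=cv2.Rodrigues(o['orientation'])[0]
    print('t',o['clock'],'tcp',o['tcp_pos'],'jig mm',1e3*(o['tcp_pos'][:2]-[.591,-.031])@R,'yaw',np.arctan2(Rt[1,0],Rt[0,0]),'zax',Rt[:,2],'F',o['contact_force'],'w',o['grip_width'])
    return R
if __name__=='__main__': jig()
E
python3 st.py
```

```text
clock: 1.6
tcp_pos: [0.515, -0.0697, 0.2001]
orientation: [-3.138, 0.126, 0.001]
contact_force: [-0.9, -0.9, -0.4]
grip_width: 0.017
gripper_force: 0.0
t 1.6 tcp [ 0.515  -0.0697  0.2001] jig mm [-72.4635 -44.9534] yaw -0.08012154271269152 zax [-0.0005  0.0007 -1.    ] F [-0.9155 -0.8567 -0.3617] w 0.017049596927923624
```

```bash
python3 -m pendant '{"translation":[[0,0,-2],[0,0,-4],[0,0,-6],[0,0,-7],[0,0,-7.2],[0,0,-7.2]],"delta_rot":[[0,0,0],[0,0,0],[0,0,0],[0,0,0],[0,0,0],[0,0,0]]}'
python3 - <<'E'
from h import *
im,_=snap('side','s2'); cv2.imwrite('pics/c3.png',cv2.resize(cv2.imread('pics/s2.png')[120:245,290:430],None,fx=4.7,fy=4.7,interpolation=cv2.INTER_CUBIC))
E
python3 st.py
```

```text
clock: 2.35
tcp_pos: [0.5147, -0.0727, 0.0209]
orientation: [3.138, -0.134, 0.0]
contact_force: [0.1, -0.0, 0.9]
grip_width: 0.0168
gripper_force: 0.0
t 2.4 tcp [ 0.5153 -0.0725  0.0214] jig mm [-72.0005 -47.6623] yaw -0.08496695204374245 zax [ 0.0015 -0.0005 -1.    ] F [0.0407 0.6144 0.4759] w 0.01693830113530209
```

View pics/c3.png

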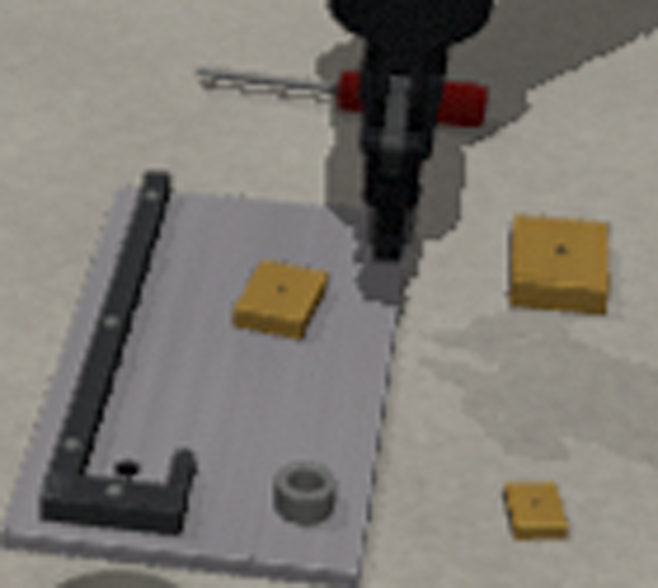

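The side view shows the fingertips at crop ≈(388,258), just over the plate's near edge and clear of the blank at (280,300). Next I'll lower 6 mm and push towards the rail, stopping short of it.

```bash
python3 -m pendant '{"translation":[[0,0,-0.12],[0,0,-0.24],[0.3,-0.02,-0.24],[0.6,-0.05,-0.24],[0.85,-0.07,-0.24],[1.1,-0.09,-0.24],[1.35,-0.11,-0.24],[1.6,-0.13,-0.24],[1.85,-0.15,-0.24],[2.1,-0.18,-0.24],[2.3,-0.19,-0.24],[2.3,-0.19,-0.24]],"delta_rot":[[0,0,0],[0,0,0],[0,0,0],[0,0,0],[0,0,0],[0,0,0],[0,0,0],[0,0,0],[0,0,0],[0,0,0],[0,0,0],[0,0,0]]}'
cat > bl.py <<'E'
from st import *
def blank():
    for n in('top','side'):
        im,d=grab_frame(n); h=cv2.cvtColor(im,cv2.COLOR_RGB2HSV); m=cv2.inRange(h,(12,110,60),(32,255,255))
        R=jig() if n=='top' else R
        # plate region mask only; world xy of mask px at z=.022
        K,_,_=cam(n); P=np.array([proj(n,[*([.591,-.031]+R@np.array(q)),.016]) for q in((-.07,-.145),(-.07,.08),(.0,.115),(.05,.115),(.05,-.145))]).astype(np.int32)
        pm=np.zeros_like(m);cv2.fillPoly(pm,[P],255);m&=pm
        c=max(cv2.findContours(m,0,2)[0],key=cv2.contourArea).reshape(-1,2)
        W=np.array([(onz(n,u,v,.022)[:2]-[.591,-.031])@R for u,v in c])*1e3
        (cx,cy),(w,hh),a=cv2.minAreaRect(W.astype(np.float32)); print(n,'blank jig mm',cx,cy,w,hh,a)
if __name__=='__main__': blank()
E
python3 bl.py
```

```text
clock: 3.9
tcp_pos: [0.5726, -0.0764, 0.0144]
orientation: [-3.139, 0.132, -0.0]
contact_force: [-0.2, -0.4, 0.3]
grip_width: 0.0169
gripper_force: 0.0
t 3.95 tcp [ 0.5721 -0.0763  0.0143] jig mm [-14.9902 -46.7462] yaw -0.08389407143007264 zax [-0.0002  0.0001 -1.    ] F [-1.0488  0.1394 -0.3792] w 0.017132700429719233
top blank jig mm -31.94678497314453 -34.81830978393555 39.26448440551758 18.428848266601562 56.271141052246094
side blank jig mm -17.58193016052246 -38.871307373046875 59.625980377197266 36.085086822509766 82.22188568115234
```

```bash
python3 - <<'E'
from h import *
snap('side','s3');snap('top','t3')
a=cv2.resize(cv2.imread('pics/s3.png')[145:245,285:385],None,fx=4,fy=4,interpolation=cv2.INTER_CUBIC)
b=cv2.resize(cv2.imread('pics/t3.png')[150:250,345:445],None,fx=4,fy=4,interpolation=cv2.INTER_CUBIC)
cv2.imwrite('pics/c4.png',np.hstack([a,b]))
E
```

```text
(no output)
```

View pics/c4.png

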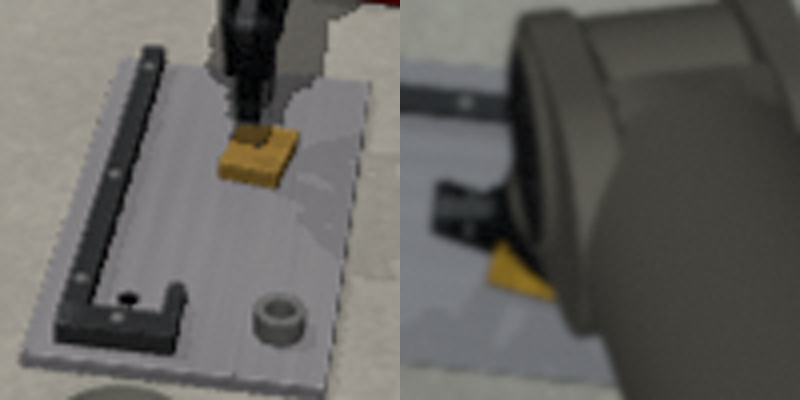

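The shut-tip TCP misled me. With the fingers part open, the tips sit higher and passed over the blank at crop (255,150), and the blank hasn't moved. I'll lift, retreat, shut the fingers fully, and come down next to the blank.

```bash
python3 -m pendant '{"translation":[[0,0,0.6],[0,0,0.6],[-0.8,0.07,0.6],[-1.6,0.13,0.6],[-2.4,0.2,0.6],[-2.4,0.2,0.6],[-2.4,0.2,0.6],[-2.4,0.2,0.6],[-2.4,0.2,0.3],[-2.4,0.2,0.12],[-2.4,0.2,0.02],[-2.4,0.2,0.02]],"delta_rot":[[0,0,0],[0,0,0],[0,0,0],[0,0,0],[0,0,0],[0,0,0],[0,0,0],[0,0,0],[0,0,0],[0,0,0],[0,0,0],[0,0,0]]}' 0 40
python3 bl.py
python3 - <<'E'
from h import *
snap('side','s4');snap('top','t4')
a=cv2.resize(cv2.imread('pics/s4.png')[145:245,305:405],None,fx=4,fy=4,interpolation=cv2.INTER_CUBIC)
b=cv2.resize(cv2.imread('pics/t4.png')[150:250,345:445],None,fx=4,fy=4,interpolation=cv2.INTER_CUBIC)
cv2.imwrite('pics/c5.png',np.hstack([a,b]))
E
```

```text
clock: 5.6
tcp_pos: [0.5119, -0.0714, 0.0146]
orientation: [-3.139, 0.132, 0.001]
contact_force: [0.2, 0.2, -0.4]
grip_width: 0.0005
gripper_force: 0.0
t 5.65 tcp [ 0.5121 -0.0713  0.0148] jig mm [-75.2301 -46.8061] yaw -0.08384609525427754 zax [-0.0002  0.     -1.    ] F [-0.3605  0.1075 -1.4937] w 1.2075870572620538e-06Traceback (most recent call last):
  File "bl.py", line 12, in <module>
    if __name__=='__main__': blank()
                             ~~~~~^^
  File "bl.py", line 9, in blank
    c=max(cv2.findContours(m,0,2)[0],key=cv2.contourArea).reshape(-1,2)
      ~~~^^^^^^^^^^^^^^^^^^^^^^^^^^^^^^^^^^^^^^^^^^^^^^^^
ValueError: max() iterable argument is empty
```

View pics/c5.png

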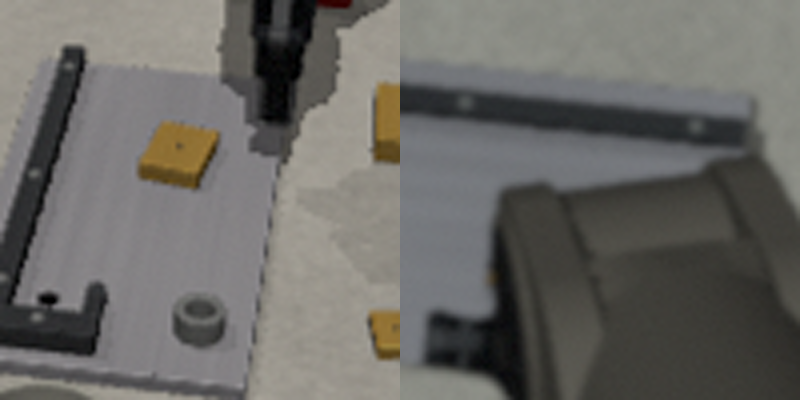

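The blank is where it was, at side px (350,181.5). The fingertip bottom is at side px ≈(374,175.5). Next I'll work out its height.

```bash
python3 - <<'E'
from st import *
p=get_obs()['tcp_pos']
for dy in(0,.007,.014):
  for z in(.01,.0146,.022,.03): print(dy,z,proj('side',[p[0],p[1]+dy,z]))
E
```

```text
0 0.01 [373.494  187.9427]
0 0.0146 [373.6313 186.326 ]
0 0.022 [373.8536 183.7098]
0 0.03 [374.0958 180.8595]
0.007 0.01 [373.5021 189.6276]
0.007 0.0146 [373.6401 188.007 ]
0.007 0.022 [373.8635 185.3843]
0.007 0.03 [374.1069 182.527 ]
0.014 0.01 [373.5102 191.3288]
0.014 0.0146 [373.649  189.7043]
0.014 0.022 [373.8735 187.0752]
0.014 0.03 [374.1181 184.2107]
```

```bash
python3 - <<'E'
from st import *
d=np.load('pics/s4.npy'); im=cv2.imread('pics/s4.png')
for v in range(160,196,2):
    print(v,[ (np.round(1e3*dep('side',d,u,v)).astype(int).tolist(), im[v,u].tolist()) for u in(370,374,378)])
E
```

```text
160 [([527, -28, 112], [10, 10, 13]), ([519, -24, 115], [6, 9, 6]), ([510, -23, 116], [2, 4, 5])]
162 [([526, -38, 101], [6, 5, 7]), ([518, -38, 101], [9, 6, 8]), ([509, -31, 106], [6, 6, 4])]
164 [([525, -72, 75], [28, 27, 28]), ([517, -44, 92], [9, 9, 8]), ([509, -36, 98], [0, 1, 0])]
166 [([525, -69, 72], [47, 47, 48]), ([516, -62, 76], [6, 7, 5]), ([507, -65, 75], [38, 38, 37])]
168 [([524, -66, 68], [40, 40, 40]), ([516, -60, 72], [7, 6, 4]), ([506, -65, 70], [39, 38, 37])]
170 [([524, -67, 62], [37, 37, 36]), ([515, -59, 67], [13, 12, 11]), ([506, -63, 65], [42, 40, 40])]
172 [([523, -68, 56], [35, 33, 33]), ([515, -64, 59], [8, 4, 7]), ([505, -68, 57], [59, 60, 60])]
174 [([523, -63, 54], [26, 27, 27]), ([514, -61, 56], [7, 7, 10]), ([500, -146, 2], [66, 68, 69])]
176 [([521, -124, 9], [77, 76, 77]), ([514, -64, 48], [49, 49, 49]), ([500, -138, 1], [78, 82, 83])]
178 [([520, -116, 8], [76, 73, 76]), ([511, -110, 13], [75, 74, 76]), ([501, -128, 1], [79, 83, 87])]
180 [([521, -103, 11], [76, 74, 76]), ([511, -100, 13], [76, 75, 76]), ([500, -121, 0], [121, 129, 134])]
182 [([521, -94, 11], [73, 70, 71]), ([511, -98, 9], [75, 72, 74]), ([501, -112, 0], [136, 144, 147])]
184 [([520, -89, 9], [124, 121, 122]), ([511, -86, 12], [107, 104, 105]), ([501, -100, 3], [143, 152, 157])]
186 [([521, -75, 13], [129, 127, 129]), ([511, -82, 9], [92, 90, 92]), ([501, -91, 3], [149, 159, 163])]
188 [([520, -70, 10], [130, 129, 130]), ([510, -86, 0], [83, 84, 85]), ([501, -83, 2], [144, 153, 157])]
190 [([520, -61, 11], [130, 127, 129]), ([510, -77, 0], [126, 132, 135]), ([501, -75, 3], [145, 154, 159])]
192 [([521, -51, 12], [132, 129, 130]), ([511, -66, 2], [128, 135, 139]), ([501, -72, -1], [147, 157, 161])]
194 [([520, -46, 10], [133, 130, 133]), ([510, -65, -3], [125, 132, 136]), ([501, -62, 0], [145, 154, 159])]
```

Depth puts the visible tip bottom near z≈0.047 while the reported TCP z is 0.015, so the reported TCP is not where the tip is. I'll settle it by touch, coming down slowly over bare plate with force checks.

```bash
python3 -m pendant '{"translation":[[0.1,0,-0.06],[0.2,0,-0.12],[0.2,0,-0.2],[0.2,0,-0.28],[0.2,0,-0.28]],"delta_rot":[[0,0,0],[0,0,0],[0,0,0],[0,0,0],[0,0,0]]}'
```

```text
clock: 6.38
tcp_pos: [0.5169, -0.0713, 0.0077]
orientation: [-3.139, 0.132, 0.001]
contact_force: [-0.4, 0.2, -0.4]
grip_width: 0.0001
gripper_force: 0.0
```

There is no contact at z=0.0077, which is below the plate top, so the tip really is higher than reported. Continuing down in stages.

```bash
python3 -m pendant '{"translation":[[0,0,-0.12],[0,0,-0.24],[0,0,-0.36],[0,0,-0.48],[0,0,-0.6],[0,0,-0.6]],"delta_rot":[[0,0,0],[0,0,0],[0,0,0],[0,0,0],[0,0,0],[0,0,0]]}'
python3 - <<'E'
from st import *
im,d=snap('side','s5')
K,R,t=cam('side'); v,u=np.mgrid[150:200,355:395]; v=v.ravel();u=u.ravel()
X=(np.linalg.inv(K)@np.array([u,v,np.ones_like(u)])*d[v,u]-t[:,None]).T@R
p=get_obs()['tcp_pos']; k=(abs(X[:,0]-p[0])<.02)&(abs(X[:,1]-p[1])<.02)&(X[:,2]>.017)
print(p,np.sort(X[k,2])[:15], X[k].min(0),X[k].max(0))
E
```

```text
clock: 7.12
tcp_pos: [0.5169, -0.0714, -0.0074]
orientation: [3.139, -0.132, -0.001]
contact_force: [0.0, 1.1, -0.8]
grip_width: -0.0002
gripper_force: 0.0
[ 0.5171 -0.0714 -0.0072] [0.0223 0.0234 0.0238 0.0245 0.0267 0.0268 0.0269 0.0279 0.0282 0.0298
 0.0299 0.03   0.0304 0.0306 0.0312] [ 0.5033 -0.0764  0.0223] [ 0.537  -0.0514  0.1247]
```

The offset is consistently about 30 mm. I'll go down a further 9 mm in small steps.

```bash
python3 -m pendant '{"translation":[[0,0,-0.08],[0,0,-0.16],[0,0,-0.24],[0,0,-0.32],[0,0,-0.36],[0,0,-0.36]],"delta_rot":[[0,0,0],[0,0,0],[0,0,0],[0,0,0],[0,0,0],[0,0,0]]}'; python3 -m pendant '{"translation":[[0,0,-0.04],[0,0,-0.04]],"delta_rot":[[0,0,0],[0,0,0]]}'; python3 -m pendant '{"translation":[[0,0,-0.04],[0,0,-0.04]],"delta_rot":[[0,0,0],[0,0,0]]}'
```

```text
clock: 7.92
tcp_pos: [0.5171, -0.0714, -0.0162]
orientation: [3.139, -0.132, -0.0]
contact_force: [-0.9, 0.3, -0.4]
grip_width: -0.0003
gripper_force: 0.0
clock: 8.18
tcp_pos: [0.5171, -0.0714, -0.0171]
orientation: [3.139, -0.132, -0.0]
contact_force: [0.8, 0.5, 0.3]
grip_width: 0.0
gripper_force: 0.0
clock: 8.43
tcp_pos: [0.5171, -0.0714, -0.0182]
orientation: [3.139, -0.132, -0.0]
contact_force: [0.8, -0.3, 0.4]
grip_width: -0.0001
gripper_force: 0.0
```

```bash
for i in 1 2 3; do python3 -m pendant '{"translation":[[0,0,-0.04],[0,0,-0.04]],"delta_rot":[[0,0,0],[0,0,0]]}' | grep -E "tcp|contact"; done
```

```text
tcp_pos: [0.5171, -0.0714, -0.0192]
contact_force: [-0.2, 0.3, -0.1]
tcp_pos: [0.5171, -0.0714, -0.0202]
contact_force: [-0.3, -0.2, -0.0]
tcp_pos: [0.5172, -0.0714, -0.0208]
contact_force: [-1.0, -0.5, 4.8]
```

The tip touches the plate at TCP z≈-0.0205, so the tips sit 30.5 mm higher than reported. I'll set z to -0.0165 (4 mm above the plate) and push towards the rail, stopping short of it.

```bash
python3 -m pendant '{"translation":[[0,0,0.17],[0.2,-0.02,0.17],[0.45,-0.04,0.17],[0.7,-0.06,0.17],[0.95,-0.08,0.17],[1.2,-0.1,0.17],[1.45,-0.12,0.17],[1.7,-0.14,0.17],[1.95,-0.16,0.17],[2.2,-0.18,0.17],[2.3,-0.19,0.17],[2.3,-0.19,0.17]],"delta_rot":[[0,0,0],[0,0,0],[0,0,0],[0,0,0],[0,0,0],[0,0,0],[0,0,0],[0,0,0],[0,0,0],[0,0,0],[0,0,0],[0,0,0]]}'
python3 st.py; python3 - <<'E'
from st import *
im,d=snap('side','s6'); R=jig()
h=cv2.cvtColor(im,cv2.COLOR_RGB2HSV); m=cv2.inRange(h,(12,110,40),(32,255,255)); 
v,u=np.nonzero(m[150:220,300:385]); v+=150;u+=300
K,Rc,t=cam('side');X=(np.linalg.inv(K)@np.array([u,v,np.ones_like(u)])*d[v,u]-t[:,None]).T@Rc
k=(X[:,2]>.005)&(X[:,2]<.03)
J=1e3*(X[k,:2]-[.591,-.031])@R; print(cv2.minAreaRect(J.astype(np.float32)),J.mean(0))
cv2.imwrite('pics/c6.png',cv2.resize(cv2.imread('pics/s6.png')[145:245,285:385],None,fx=5,fy=5,interpolation=cv2.INTER_CUBIC))
E
```

```text
clock: 10.68
tcp_pos: [0.5751, -0.0761, -0.0167]
orientation: [-3.139, 0.132, -0.001]
contact_force: [0.3, -0.9, 0.4]
grip_width: -0.0001
gripper_force: 0.0
t 10.675 tcp [ 0.5751 -0.0761 -0.0167] jig mm [-12.0156 -46.2908] yaw -0.08386645318726803 zax [ 0.0008  0.     -1.    ] F [ 0.3001 -0.8838  0.4115] w -6.43425567185272e-05
t 10.725 tcp [ 0.575  -0.0761 -0.0167] jig mm [-12.1718 -46.3049] yaw -0.08388514361797654 zax [ 0.0007  0.     -1.    ] F [-0.8877  0.3939  0.1571] w -9.141095706984912e-06
((20.687816619873047, -40.18970489501953), (34.848751068115234, 49.730037689208984), 4.36948299407959) [ 19.809 -35.239]
```

View pics/c6.png

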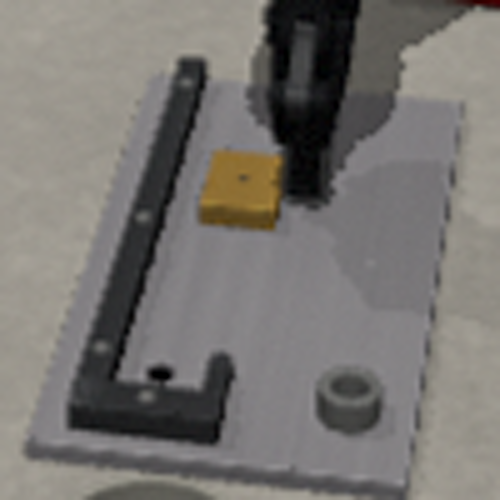

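The blank is now at jig x≈20 mm and nearly parallel to the rail, with the finger against its near long side (crop (285,180)). Next I'll press it onto the rail gently.

```bash
python3 -m pendant '{"translation":[[0.15,-0.01,0],[0.3,-0.02,0],[0.42,-0.03,0],[0.5,-0.04,0],[0.5,-0.04,0]],"delta_rot":[[0,0,0],[0,0,0],[0,0,0],[0,0,0],[0,0,0]]}'|grep -E "tcp|cont"; for i in 1 2 3; do python3 -m pendant '{"translation":[[0.04,0,0],[0.06,0,0]],"delta_rot":[[0,0,0],[0,0,0]]}' | grep -E "tcp|contact"; done
cat > sb.py <<'E'
from st import *
def sb(tag=None):
    im,d=grab_frame('side'); R=jig()
    h=cv2.cvtColor(im,cv2.COLOR_RGB2HSV); m=cv2.inRange(h,(12,110,40),(32,255,255)); m[:150]=0;m[260:]=0;m[:,:290]=0;m[:,385:]=0
    n,l,s,c=cv2.connectedComponentsWithStats(m); b=1+np.argmax(s[1:,4]); v,u=np.nonzero(l==b)
    K,Rc,t=cam('side');X=(np.linalg.inv(K)@np.array([u,v,np.ones_like(u)])*d[v,u]-t[:,None]).T@Rc
    W=np.array([(onz('side',a,b,.022)[:2]-[.591,-.031])@R*1e3 for a,b in zip(u,v)])
    print('rect(z=22)',cv2.minAreaRect(W.astype(np.float32)))
    # far/rail-side edge of top: fit max x per y bin
    E=[]
    for row in np.unique(v):
        k=v==row; i=np.argmax(W[k,0]); E.append(W[k][i])
    E=np.array(E); print('rail-side edge',E[::3].round(1).tolist())
    if tag:
        cv2.imwrite(f'pics/{tag}.png',cv2.resize(im[145:245,285:385,::-1],None,fx=5,fy=5,interpolation=cv2.INTER_CUBIC))
if __name__=='__main__':
    import sys; sb(*sys.argv[1:])
E
python3 sb.py c7
```

```text
tcp_pos: [0.5876, -0.0772, -0.0168]
contact_force: [-0.5, -1.3, 0.4]
tcp_pos: [0.5885, -0.0771, -0.0169]
contact_force: [-0.6, 0.6, 0.7]
tcp_pos: [0.5902, -0.0771, -0.0169]
contact_force: [-1.2, 0.3, -0.2]
tcp_pos: [0.591, -0.0771, -0.0169]
contact_force: [-4.4, -0.2, 3.5]
t 12.15 tcp [ 0.591  -0.0771 -0.0169] jig mm [  3.867  -45.9287] yaw -0.08384790293150392 zax [-0.0014 -0.0001 -1.    ] F [-4.702   0.0688  3.1989] w 0.00022202604334021407
rect(z=22) ((35.33428192138672, -35.43667984008789), (37.48174285888672, 61.58708572387695), 0.7351468205451965)
rail-side edge [[53.5, -66.0], [53.6, -52.6], [53.8, -39.5], [54.0, -26.5], [51.8, -14.3], [36.2, -4.6]]
```

The rail-side edge is straight and parallel (≈0.01 rad), and the reaction force shows it is against the rail. One firmer press, then I'll back off and move round to the trailing end.

```bash
python3 -m pendant '{"translation":[[0.05,0,0],[0.06,0,0],[0.06,0,0]],"delta_rot":[[0,0,0],[0,0,0],[0,0,0]]}'|grep -E "tcp|cont"; python3 sb.py; python3 -m pendant '{"translation":[[-0.4,0.03,0],[-0.8,0.07,0],[-0.8,0.07,1],[-0.8,0.07,2.5],[-0.8,0.07,4],[-0.8,0.07,4]],"delta_rot":[[0,0,0],[0,0,0],[0,0,0],[0,0,0],[0,0,0],[0,0,0]]}'|grep -E "tcp|cont"; python3 sb.py c8
```

```text
tcp_pos: [0.591, -0.0771, -0.0171]
contact_force: [-7.7, -0.1, 6.4]
t 12.575 tcp [ 0.591  -0.0771 -0.0171] jig mm [  3.8539 -45.9632] yaw -0.08392845160808153 zax [-0.004  -0.0002 -1.    ] F [-8.0359  0.2871  5.3312] w -9.037471430131585e-05
rect(z=22) ((35.33428192138672, -35.43667984008789), (37.48174285888672, 61.58708572387695), 0.7351468205451965)
rail-side edge [[53.5, -66.0], [53.6, -52.6], [53.8, -39.5], [54.0, -26.5], [51.8, -14.3], [36.2, -4.6]]
tcp_pos: [0.5757, -0.0755, 0.0864]
contact_force: [0.1, 0.5, -0.3]
t 13.375 tcp [ 0.5742 -0.0755  0.0845] jig mm [-13.0265 -45.7425] yaw -0.08397463957844646 zax [ 0.0037 -0.0004 -1.    ] F [-1.3842  1.1076  0.1291] w 6.368195127447917e-05
rect(z=22) ((35.283721923828125, -35.6363525390625), (37.587989807128906, 61.9850959777832), 0.7351469993591309)
rail-side edge [[53.5, -66.0], [53.6, -52.6], [53.8, -39.5], [54.0, -26.5], [51.8, -14.3], [36.2, -4.6]]
```

View pics/c8.png

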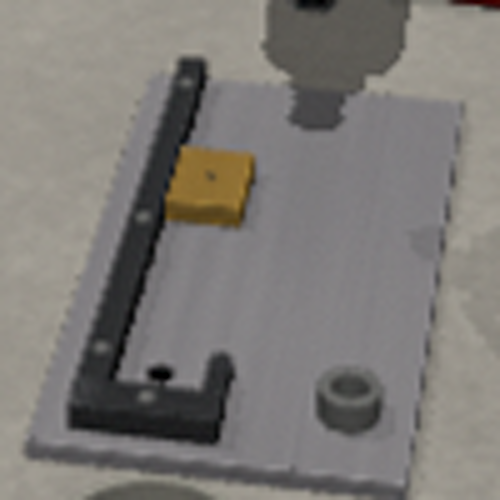

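The picture shows the blank flush on the rail at crop (165–205, 150–225), at jig y≈-42. Next I'll go over behind its trailing end and lower.

```bash
python3 -m pendant '{"translation":[[0.8,-1.05,0],[1.59,-2.1,0],[1.59,-2.1,-1.5],[1.59,-2.1,-3],[1.59,-2.1,-3.6],[1.59,-2.1,-3.6],[1.59,-2.1,-3.6]],"delta_rot":[[0,0,0],[0,0,0],[0,0,0],[0,0,0],[0,0,0],[0,0,0],[0,0,0]]}'|grep -E "tcp|cont"; python3 st.py
```

```text
tcp_pos: [0.6139, -0.1279, -0.0057]
contact_force: [0.3, -0.6, 0.8]
t 14.25 tcp [ 0.6139 -0.1279 -0.0057] jig mm [ 30.9622 -94.6139] yaw -0.08378653311378267 zax [ 0.002  -0.0002 -1.    ] F [ 0.3255 -0.6164  0.7732] w 0.0003053894750063382
```

```bash
python3 -m pendant '{"translation":[[0,0,-0.25],[0,0,-0.43],[0,0,-0.43],[0.02,0.25,-0.43],[0.04,0.5,-0.43],[0.06,0.7,-0.43],[0.08,0.9,-0.43],[0.09,1.1,-0.43],[0.11,1.3,-0.43],[0.12,1.5,-0.43],[0.14,1.7,-0.43],[0.14,1.7,-0.43]],"delta_rot":[[0,0,0],[0,0,0],[0,0,0],[0,0,0],[0,0,0],[0,0,0],[0,0,0],[0,0,0],[0,0,0],[0,0,0],[0,0,0],[0,0,0]]}'|grep -E "tcp|cont"; python3 sb.py
```

```text
tcp_pos: [0.6165, -0.0843, -0.0176]
contact_force: [0.1, -0.3, -0.2]
t 15.8 tcp [ 0.6164 -0.0846 -0.0177] jig mm [ 29.8266 -51.2542] yaw -0.08317856635280409 zax [ 0.      0.0006 -1.    ] F [ 0.0245 -0.4194 -0.0402] w 2.8164679775294536e-05
rect(z=22) ((35.32061767578125, -8.604345321655273), (62.742393493652344, 37.743682861328125), 89.26083374023438)
rail-side edge [[53.8, -39.5], [54.0, -26.5], [51.8, -14.3], [54.3, -1.4], [52.2, 10.5], [50.2, 22.2]]
```

It slides along the rail and stays flush. Continuing in stages, with a slight bias towards the rail.

```bash
python3 -m pendant '{"translation":[[0.03,0.2,0.03],[0.05,0.4,0.03],[0.07,0.6,0.03],[0.09,0.8,0.03],[0.11,1,0.03],[0.13,1.2,0.03],[0.15,1.4,0.03],[0.17,1.6,0.03],[0.19,1.8,0.03],[0.19,1.8,0.03]],"delta_rot":[[0,0,0],[0,0,0],[0,0,0],[0,0,0],[0,0,0],[0,0,0],[0,0,0],[0,0,0],[0,0,0],[0,0,0]]}'|grep -E "tcp|cont"; python3 sb.py
```

```text
tcp_pos: [0.6217, -0.0392, -0.0167]
contact_force: [-0.7, 0.4, -0.2]
t 17.1 tcp [ 0.6219 -0.0394 -0.0166] jig mm [31.5164 -5.7561] yaw -0.08317153058912373 zax [ 0.0015  0.0009 -1.    ] F [ 0.197   0.2444 -0.0107] w -9.795608462941403e-05
rect(z=22) ((35.38507843017578, 36.694576263427734), (61.48744201660156, 37.325408935546875), 89.24584197998047)
rail-side edge [[52.9, 6.6], [53.1, 18.7], [53.2, 30.6], [53.4, 42.4], [53.6, 53.9], [51.6, 64.9]]
```

```bash
python3 -m pendant '{"translation":[[0.02,0.2,0],[0.04,0.4,0],[0.06,0.6,0],[0.07,0.8,0],[0.09,1,0],[0.11,1.2,0],[0.13,1.4,0],[0.14,1.6,0],[0.14,1.6,0]],"delta_rot":[[0,0,0],[0,0,0],[0,0,0],[0,0,0],[0,0,0],[0,0,0],[0,0,0],[0,0,0],[0,0,0]]}'|grep -E "tcp|cont"; python3 sb.py
```

```text
tcp_pos: [0.6247, 0.0007, -0.0168]
contact_force: [0.2, -0.3, 0.3]
t 18.275 tcp [ 0.6246  0.0005 -0.0169] jig mm [30.8571 34.1919] yaw -0.08319566321022692 zax [-0.      0.0007 -1.    ] F [-0.5827  0.4972 -0.0093] w -0.00032064926319425003
rect(z=22) ((35.1131591796875, 77.34644317626953), (63.878726959228516, 37.53281021118164), 89.20750427246094)
rail-side edge [[52.7, 46.1], [52.9, 57.6], [53.0, 68.9], [53.2, 80.0], [53.4, 90.9], [51.4, 101.3], [37.0, 109.3]]
```

```bash
python3 -m pendant '{"translation":[[0.03,0.15,0],[0.04,0.3,0],[0.05,0.45,0],[0.07,0.6,0],[0.08,0.75,0],[0.09,0.85,0],[0.09,0.9,0],[0.09,0.9,0]],"delta_rot":[[0,0,0],[0,0,0],[0,0,0],[0,0,0],[0,0,0],[0,0,0],[0,0,0],[0,0,0]]}'|grep -E "tcp|cont"; for i in 1 2 3 4; do python3 -m pendant '{"translation":[[0,0.04,0],[0,0.04,0]],"delta_rot":[[0,0,0],[0,0,0]]}' | grep -E "tcp|contact"; done; python3 sb.py
```

```text
tcp_pos: [0.6269, 0.0224, -0.0168]
contact_force: [0.1, 0.8, 0.6]
tcp_pos: [0.6269, 0.023, -0.0168]
contact_force: [0.1, -1.1, -0.9]
tcp_pos: [0.6269, 0.0241, -0.0168]
contact_force: [0.3, -0.4, -0.2]
tcp_pos: [0.6269, 0.0252, -0.0168]
contact_force: [-0.0, -1.0, -0.2]
tcp_pos: [0.6269, 0.026, -0.0168]
contact_force: [-0.6, -1.2, 0.8]
t 20.325 tcp [ 0.6269  0.0261 -0.0168] jig mm [31.0186 59.8739] yaw -0.08397890584435891 zax [ 0.0001 -0.0001 -1.    ] F [ 0.3153 -1.6619  0.0702] w -0.0001014508576449482
rect(z=22) ((35.0576171875, 94.59629821777344), (37.72147750854492, 46.880462646484375), 0.7996189594268799)
rail-side edge [[52.4, 72.5], [52.6, 83.5], [52.7, 94.4], [52.9, 105.1], [53.0, 115.6]]
```

```bash
for i in 1 2 3 4 5; do python3 -m pendant '{"translation":[[0,0.03,0],[0,0.03,0]],"delta_rot":[[0,0,0],[0,0,0]]}' | grep -E "tcp|contact"; done; python3 sb.py
```

```text
tcp_pos: [0.6269, 0.0262, -0.0168]
contact_force: [-0.1, -3.7, -0.2]
tcp_pos: [0.6271, 0.0263, -0.0168]
contact_force: [1.1, -4.5, -0.4]
tcp_pos: [0.6271, 0.0264, -0.0168]
contact_force: [0.7, -5.6, 0.4]
tcp_pos: [0.6271, 0.0264, -0.0169]
contact_force: [0.1, -7.5, 0.2]
tcp_pos: [0.6272, 0.0265, -0.0168]
contact_force: [1.1, -8.4, 0.5]
t 21.625 tcp [ 0.6272  0.0265 -0.0168] jig mm [31.2419 60.3193] yaw -0.08617463373861776 zax [ 0.0001 -0.0033 -1.    ] F [ 0.4086 -9.1264 -0.0248] w 0.00045840009010226644
rect(z=22) ((35.47369384765625, 94.21368408203125), (37.45354080200195, 46.708351135253906), 0.4247680604457855)
rail-side edge [[52.4, 72.5], [52.6, 83.5], [52.7, 94.4], [52.9, 105.1], [53.0, 115.6]]
```

The force climbs while the position holds at TCP y≈60, which is where the stop was predicted to be. I'll back straight off, rise, and check.

```bash
python3 -m pendant '{"translation":[[-0.02,-0.3,0],[-0.07,-0.8,0],[-0.1,-1.2,0],[-0.1,-1.2,1.5],[-0.1,-1.2,3.5],[-0.1,-1.2,5.5],[-0.1,-3.2,6.5],[-0.1,-5.2,7],[-0.1,-7,7],[-0.1,-8,7],[-0.1,-8,7]],"delta_rot":[[0,0,0],[0,0,0],[0,0,0],[0,0,0],[0,0,0],[0,0,0],[0,0,0],[0,0,0],[0,0,0],[0,0,0],[0,0,0]]}'|grep -E "tcp|cont"; python3 sb.py
python3 - <<'E'
from h import *
a=cv2.resize(grab_frame('side')[0][165:245,285:365,::-1],None,fx=5,fy=5,interpolation=cv2.INTER_CUBIC)
b=cv2.resize(grab_frame('top')[0][155:235,275:355,::-1],None,fx=5,fy=5,interpolation=cv2.INTER_CUBIC)
cv2.imwrite('pics/c9.png',np.hstack([a,b]))
E
```

```text
tcp_pos: [0.6236, -0.1734, 0.1579]
contact_force: [-0.5, 0.6, 0.4]
t 23.05 tcp [ 0.624  -0.1707  0.158 ] jig mm [  44.6041 -136.4733] yaw -0.08568626149958339 zax [-0.0003  0.0005 -1.    ] F [-0.0105  0.0216  0.1419] w 0.00013875001248427564
rect(z=22) ((35.21503448486328, 95.4217300415039), (45.43820571899414, 37.8308219909668), 89.20122528076172)
rail-side edge [[52.4, 72.5], [52.6, 83.5], [52.7, 94.4], [52.9, 105.1], [53.0, 115.6]]
```

View pics/c9.png

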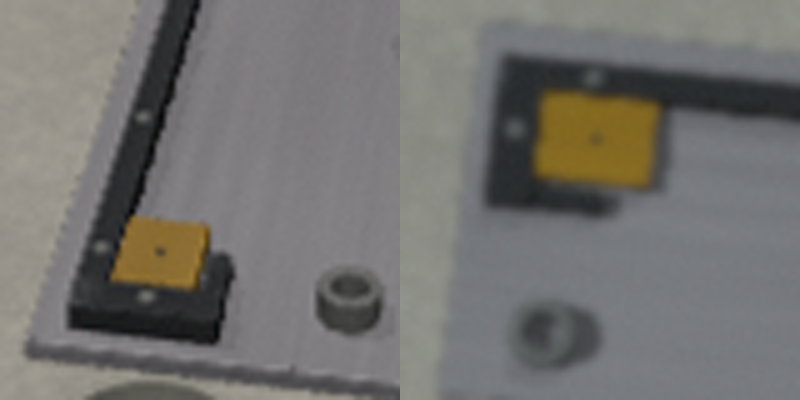

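Both views show the blank seated. In the top view it is at (535–660, 92–188), tight to the rail and stop with a thin gap at the lip. The bushing hasn't moved, and the arm is clear.

```bash
python3 -c "from bench import hand_in; print(hand_in())"
```

```text
the job is handed in; nothing more can be done
None
```

I pushed the blank flush to the rail, slid it along into the corner pocket against the end stop, and handed the job in at about 23 s; it looked seated in both views, with the arm clear, but no verdict came back.

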